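# Fit a cell module into the battery case

## Robot

A 6-joint arm with a two-finger parallel gripper is mounted at the origin on the work surface. World frame = base frame: x ahead of the robot, y to its left, z up, the work surface at z = 0. Lengths are in m, angles in degrees, forces in N, time in s.
With the tool pointing down it reaches from about 0.3 to 1 m from the base axis. Payload 5.1 kg.
Tool frame: the origin (TCP) lies at the very end of the fingers, on their centre line; the grasp point (between the pads) lies 19 mm behind it (arm.pinch_z is the distance from the TCP to the grasp point, in m); x points along the fingers, y is the direction in which the jaws open and shut, and the axes are right-handed (so a half turn about x gives the same grasp; the last joint's range is limited). The gripper opens to 95 mm and grips with 3 to 60 N. Pads are 20 mm wide; open, the fingers measure 119 mm over their backs; the gripper's body (75 mm by 180 mm) begins 59 mm behind the grasp point.
Start: joints at [-81.051, 7.093, 94.555, -0, 78.352, -4.733], TCP at [0.154, -0.632, 0.215] pointing down, gripper open.
Joint ranges: [-149.61, 149.61], [-58.7, 133.49], [1.44, 155.28], [-77.14, 257.14], [18.33, 153.61], [-166.67, 166.67]. Speed limits (degrees/s): [147.25, 147.25, 180, 180, 180, 180].

## Interface

Orientations are given as [roll, pitch, yaw] about the fixed x, y, z axes, in that order (R = Rz(yaw) Ry(pitch) Rx(roll)).
In Python, from bench import telemetry, imaging, ticket, models, arm gives the robot as it stands.
- The arm moves only by the tool drive_tool, never from a script. Its argument "moves" is a list of rows, each an object of numbers: "rx", "ry", "rz": the turn, a rotation vector about the tool's x, y, z in rad; "x", "y", "z": the shift along the tool's x, y, z in mm; "fingers": the opening, from 0 (shut) to 1 (fully open). A call has 1 to 5 rows; each row is the pose to reach, as a shift and turn from the pose commanded when the call began, along the tool's axes at that moment; what a row does not reach only later rows make up. A row lasts 1/8 s, in which the tool goes at most 62.5 mm and 10.7 degrees, less where a joint would pass 70% of its speed; a pose out of reach is approached as far as the arm can. A call with a gripper value outside its range is refused whole. The fingers move at their own pace and stop on an object; "newtons" is the grip in N (left out, the last holds). Time passes only in rows, so rows that repeat a pose let the fingers close. It gives the time, the measured TCP pose, the force and the opening at its end, in the units of the state.
- telemetry.get_obs(): the state, without advancing time (a new reading comes with each control period).
- imaging.grab_frame(name): name is "scene" or "side" or "wrist"; returns a dict with "frame" (420x560x3 uint8, red, green, blue), "K" (3x3 intrinsics, pixels), "k1" (the pictures are not rectified: a ray, as slopes to the right and down, at radius r is drawn at 1 + k1 r^2 times it, then the intrinsics apply), "world_from_camera" (4x4, takes a point from camera to world coordinates). Camera axes: x right, y up, looking along -z (the intrinsics and any distortion apply to the point x, -y, -z); pixel columns grow to the right and rows downward; lengths in m; the calibration is good to about 2 mm. A picture is of the moment at which its call begins. There is no depth.
- ticket.hand_in(): hands the job in, once; it reports no verdict.
Trained networks look in a picture, given as the dict that the camera call returned (one of the last four; its "shot" number tells which), for a name from the list of things; names that differ only in an ending like _2 or _b are one class to them, and where a whole thing is asked for, a point or a joint stands for the part that bears it (a point fixed in the world has none). Each returns a list of dicts, best first, with "confidence" (0 to 1); they miss things now and then, are a little off and sometimes report something else, mostly with a low value. They report only what shows in the picture. A call takes as long as a camera call.
- models.cut_out(label, picture): "region" (420x560 bool, what is visible of it) and "rect" ([left, top, right, bottom] in pixels, round what is visible of it).
- models.spot_point(label, picture): "at" ([column, row] in pixels: a listed point, or the origin of a listed thing).
The state is a dict: "t": time; "joint_positions": joint angles; "qd": joint speeds; "joint_torque": joint torques, N m; "eef_pos": TCP position; "tcp_rot": TCP orientation; "wrist_force": force on the tool from outside, world axes, zero at the start; "wrist_torque": the same for the moment, N m; "width": finger opening in m.
Only numpy, scipy, OpenCV 4.12 (cv2) and the standard library are available. Lean on these libraries where they do the work, as an engineer would, in place of code of your own. Each camera call takes 0.05 s, during which the arm holds its last target. There are 200 camera calls.

## Task

Take the spare cell module out of the bench rack by its orange tab, push it down through the white slot of the empty bay in the battery case until its black flange sits fully home on the white guide, then swing that bay's red clip shut over the flange and let go. The guide is screwed down a few millimetres off its bay's middle, so feel for the slot and never press the module against the bay with more than 50 N; leave the multimeter and the screwdriver alone.

Things in the scene. Friction and masses are not known exactly. Their poses are not given: they have to be found in the camera images.
- module_center (a point): Spare cell module, loose, upright in the rack: blue-faced slab 130 (own x) x 14 (y) x 95 mm (z), square edges; on it a black flange 150 x 24 x 6 mm, on that an orange rubber tab 44 x 12 x 38 mm (grasp across the 12 mm). 0.29 to 0.47 kg, same after a half turn about z. Point on its axis: 70 mm above the foot, 25 mm below the flange's underside, 50 mm below the tab's middle. z up.
- rack: Grey bench rack 170 x 130 x 50 mm, fixed, three grooves along its x; the module stands in the middle one, 16.5 mm wide, 134 mm long, 40 mm deep, its floor 10 mm above the bench. Origin under its middle.
- bay_mouth (a point): Nominal middle of the empty bay (of three, 85 mm apart in y; the others hold locked modules, tabs 44 mm above this level), level with the top of its white guide, 166 x 52 mm. x along the slot, y across, z up. Slot 136 (x) x 16 mm (y), square-edged along its sides (18 mm of flat rim each), its ends bevelled out 4 mm. It is centred in x, but the guide is screwed fast up to 6 mm off to either side in y: not measured, only seen or felt.
- bay: The empty bay; origin 12 mm below bay_mouth, same axes. Slot keeps its size all the way down. 88 mm below the mouth the module's foot meets sliding contacts, which yield with some 12 N of steady friction (no spring back; the module's weight alone does not move them) for the last 7 mm. Home: the flange stops hard on the guide, module_center 25 mm below the mouth.
- case: Battery case around the bays: aluminium box 300 (x) x 400 (y) x 130 mm, fixed, no lid, origin under its middle on the bench. Its rim is 6 mm above the mouth's level. Come down on the guide slowly, about 10 mm/s: the module is stiff, and landing at 20 mm/s is a knock of some 30 N. An upright module must be carried in above the neighbours' tabs.
- clip (a joint): Empty bay's red clip, rad: a flat arm turning level about a post 97 mm from bay_mouth in the bay's +x. 0 = open, arm along the bay's -y; 1.57 = shut at its stop, arm along -x over the flange's end; clockwise from above shuts it. Friction 0.08 N m, stays where left. Its underside clears a home flange by 1.5 mm; a module that stands higher blocks it.
- clip_pin (a point): Middle of the clip's upright round red thumb pin, 10 mm in diameter, 24 mm high, 36 mm from the post's axis and 24.5 mm above the mouth's level. The arm's top is 12 mm below this point.
- multimeter: Yellow multimeter 160 x 80 x 34 mm lying on the bench, origin under its middle: leave it alone.
- screwdriver: Red-handled screwdriver lying on the bench: leave it alone.

How it is judged:
By the outcome, as a careful person would: the job done as asked, in the order asked, and still so for the second after the job is handed in, with the robot touching nothing.
It also fails if it takes over 72 s, if anything falls off the work surface, if the arm or the gripper's body presses on something with over 40 N, if the wrist force passes 120 N, or if a joint passes its speed limit or range.

## Working session

There is one attempt and no reset: what is moved stays moved. The work goes in short steps, Python scripts to look and compute and a tool call to move; the robot and the scene stay as the last step left them, time stands still between calls to the robot, and variables do not carry over. Pictures are saved under pics/ and viewed, about 8 in all and at most 12, crops included, and the job is handed in when it is done.

Besides the shell and the picture viewer there is one more tool, called after "Request:" by a JSON object that holds its "method" and its "body", one argument or row to a line. drive_tool: Moves the arm, as the interface text tells. Its arguments: {"type":"object","properties":{"moves":{"type":"array"},"newtons":{"type":"number"}},"required":["moves"]}

```bash
ls; mkdir -p pics
cat > h.py <<'E'
import numpy as np, cv2
from bench import telemetry, imaging, ticket, models, arm
from scipy.spatial.transform import Rotation as R
def ray(f,px):
    K=np.array(f["K"]);k1=f["k1"];T=np.array(f["world_from_camera"])
    d=np.array([(px[0]-K[0,2])/K[0,0],(px[1]-K[1,2])/K[1,1]]);u=d.copy()
    for _ in range(30): u=d/(1+k1*(u@u))
    v=T[:3,:3]@np.array([u[0],-u[1],-1]); return T[:3,3],v/np.linalg.norm(v)
def atz(f,px,z):
    o,v=ray(f,px); return o+v*(z-o[2])/v[2]
def tri(rs):
    A=np.zeros((3,3));b=np.zeros(3)
    for o,v in rs:
        P=np.eye(3)-np.outer(v,v);A+=P;b+=P@o
    p=np.linalg.solve(A,b); return p,[float(np.linalg.norm((np.eye(3)-np.outer(v,v))@(p-o))) for o,v in rs]
def proj(f,p):
    T=np.linalg.inv(np.array(f["world_from_camera"]));c=T[:3,:3]@np.array(p)+T[:3,3]
    u=np.array([c[0],-c[1]])/-c[2];u=u*(1+f["k1"]*(u@u));K=np.array(f["K"]);return np.array([K[0,0]*u[0]+K[0,2],K[1,1]*u[1]+K[1,2]])
def save(f,n): cv2.imwrite(f"pics/{n}.png",cv2.cvtColor(f["frame"],cv2.COLOR_RGB2BGR))
E
python3 - <<'E'
from h import *
np.set_printoptions(precision=4,suppress=True)
o=telemetry.get_obs();print({k:np.round(v,4) for k,v in o.items()})
fs={}
for n in("scene","side","wrist"):
    f=imaging.grab_frame(n);fs[n]=f;save(f,n+"0");print(n,np.array(f["world_from_camera"])[:3,3],f["k1"],f["K"][0][0])
    for l in("module_center","bay_mouth","clip_pin","rack","case","bay","multimeter","screwdriver","clip"):
        try:
            r=models.spot_point(l,f)[:2];print(' ',l,[(np.round(a["at"],1),round(a["confidence"],2)) for a in r])
        except Exception as e: print(l,e)
for l in("module_center","bay_mouth","clip_pin","rack","case","bay"):
    try: print(l,*tri([ray(fs[n],models.spot_point(l,fs[n])[0]["at"]) for n in("scene","side")]))
    except Exception as e: print(l,e)
cv2.imwrite("pics/all0.png",cv2.cvtColor(np.hstack([fs[n]["frame"] for n in("scene","side")]),cv2.COLOR_RGB2BGR))
E
```

```text
pics
{'t': np.float64(0.0), 'joint_positions': array([-81.0505,   7.1315,  94.6346,   0.0003,  78.3511,  -4.7337]), 'qd': array([-0.018 ,  0.0413, -0.0331, -0.0145, -0.0175,  0.0641]), 'joint_torque': array([ -0.0002, -41.7616, -35.9932,   0.0775,   0.0493,  -0.0002]), 'eef_pos': array([ 0.1536, -0.6309,  0.2134]), 'tcp_rot': array([-94.8597,  89.8828,  98.8234]), 'wrist_force': array([-0.2814, -0.0866, -0.7049]), 'wrist_torque': array([-0.0003, -0.0041, -0.0086]), 'width': np.float64(0.095)}
scene [1.1802 0.6098 0.7287] -0.09082735860314184 379.70958804395906
  module_center [(array([350.4, 217.4]), 0.89), (array([239.8, 162.3]), 0.47)]
  bay_mouth [(array([241.3, 164.3]), 0.69)]
  clip_pin [(array([209.9, 168.9]), 0.6)]
  rack [(array([344. , 240.8]), 0.7)]
  case []
  bay [(array([283.7, 288.6]), 0.58), (array([241.2, 170.8]), 0.55)]
  multimeter [(array([282.7, 285. ]), 0.73)]
  screwdriver [(array([416.3, 284.8]), 0.78)]
clip it knows: bay, bay_mouth, case, clip_pin, module_center, multimeter, rack, screwdriver
side [0.2054 0.8782 0.7793] -0.011844293321101025 398.83405728747545
[... 354 characters left out ...]
_pin, module_center, multimeter, rack, screwdriver
wrist [ 0.2283 -0.6123  0.3858] -0.08702214624204758 357.6596804954997
  module_center []
  bay_mouth []
  clip_pin []
  rack []
  case []
  bay []
  multimeter []
  screwdriver []
clip it knows: bay, bay_mouth, case, clip_pin, module_center, multimeter, rack, screwdriver
module_center [0.4811 0.297  0.0817] [0.0005017966668140961, 0.0005017966668141556]
bay_mouth [ 0.5402 -0.0316  0.1309] [0.0038343472752659824, 0.0038343472752662435]
clip_pin [ 0.6343 -0.0563  0.1511] [0.005300769577636041, 0.00530076957763602]
rack [0.4942 0.2983 0.0046] [0.002431800314770637, 0.0024318003147706132]
case list index out of range
bay list index out of range
```

View pics/scene0.png

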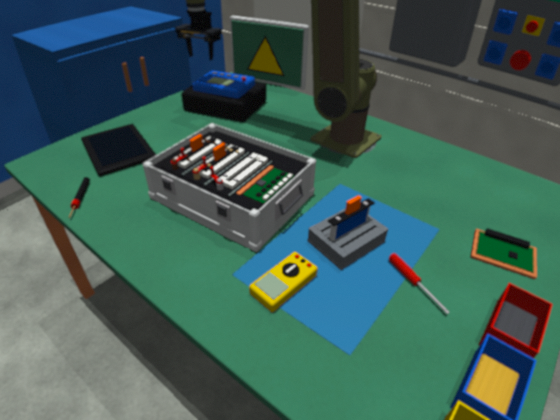

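View pics/side0.png

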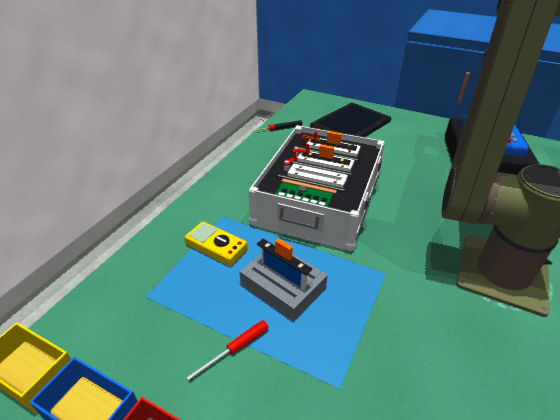

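Scene: the module stands in its rack at scene (352,210)/side (285,255). The case's empty bay is the nearest white slot, scene (245,170)/side (318,176), with its clip at side (291,160). I'll move over the case for a wrist view next.

```bash
cat >> h.py <<'E'
def down(yaw):  # tool x down, tool y (jaws) at heading yaw (deg, world)
    c,s=np.cos(np.radians(yaw)),np.sin(np.radians(yaw)); x=np.array([0,0,-1.]);y=np.array([c,s,0]); return np.stack([x,y,np.cross(x,y)],1)
def cur():
    o=telemetry.get_obs(); r=o["tcp_rot"]; return np.array(o["eef_pos"]),R.from_euler("xyz",r,degrees=True).as_matrix(),o
def to(p,M=None):
    p0,M0,o=cur(); d=M0.T@(np.array(p)-p0)*1000; rv=R.from_matrix(M0.T@M).as_rotvec() if M is not None else np.zeros(3)
    print("shift mm",np.round(d,1),"rotvec",np.round(rv,4),"deg",np.round(np.degrees(np.linalg.norm(rv)),1))
E
python3 - <<'E'
from h import *
np.set_printoptions(precision=4,suppress=True)
p,M,o=cur();print(M)
f=imaging.grab_frame("wrist");print(M.T@(np.array(f["world_from_camera"])[:3,3]-p));print(M.T@np.array(f["world_from_camera"])[:3,:3])
to([.5,-.05,.48],down(90)); to([.5,-.05,.48],down(-90))
f=imaging.grab_frame("side")
for c in [(253,190),(298,128),(383,140),(356,220)]: print(c,atz(f,c,.13))
f=imaging.grab_frame("scene")
for c in [(146,165),(212,126),(314,160),(248,210)]: print(c,atz(f,c,.13))
E
```

```text
[[-0.      0.2366 -0.9716]
 [ 0.     -0.9716 -0.2366]
 [-1.     -0.      0.    ]]
[-0.1712 -0.001  -0.077 ]
[[-0.0004  0.2739 -0.9617]
 [ 1.      0.0018  0.0001]
 [ 0.0017 -0.9617 -0.2739]]
shift mm [-265.3 -483.1 -474. ] rotvec [-2.9028 -0.     -0.    ] deg 166.3
shift mm [-265.3 -483.1 -474. ] rotvec [ 0.2388 -0.      0.    ] deg 13.7
(253, 190) [0.661  0.1322 0.13  ]
(298, 128) [ 0.7004 -0.2449  0.13  ]
(383, 140) [ 0.4201 -0.2976  0.13  ]
(356, 220) [0.3715 0.1235 0.13  ]
(146, 165) [ 0.714  -0.2439  0.13  ]
(212, 126) [ 0.4308 -0.272   0.13  ]
(314, 160) [0.3813 0.1066 0.13  ]
(248, 210) [0.6717 0.1134 0.13  ]
```

Request:
{"method": "drive_tool", "body": {
  "moves": [
    {"x": -50, "y": -10, "z": -15},
    {"x": -90, "y": -45, "z": -50},
    {"x": -120, "y": -80, "z": -90},
    {"x": -145, "y": -118, "z": -135},
    {"x": -146, "y": -158, "z": -182}
  ]
}}

```text
schema error: expected keys rx, ry, rz, x, y, z, fingers
```

Request:
{"method": "drive_tool", "body": {
  "moves": [
    {"y": -40, "z": -47},
    {"y": -80, "z": -94},
    {"y": -120, "z": -141},
    {"y": -160, "z": -188},
    {"y": -200, "z": -235}
  ]
}}

```text
schema error: expected keys rx, ry, rz, x, y, z, fingers
```

Request:
{"method": "drive_tool", "body": {
  "moves": [
    {"y": -38, "z": -45},
    {"y": -76, "z": -90, "rx": 0.06},
    {"y": -115, "z": -136, "rx": 0.125},
    {"y": -115, "z": -136, "rx": 0.125},
    {"y": -115, "z": -136, "rx": 0.125}
  ]
}}

```text
schema error: expected keys rx, ry, rz, x, y, z, fingers
```

All keys required.

Request:
{"method": "drive_tool", "body": {
  "moves": [
    {"rx": 0, "ry": 0, "rz": 0, "fingers": 1, "x": -50, "y": -10, "z": -15},
    {"rx": 0, "ry": 0, "rz": 0, "fingers": 1, "x": -90, "y": -45, "z": -50},
    {"rx": 0, "ry": 0, "rz": 0, "fingers": 1, "x": -120, "y": -80, "z": -90},
    {"rx": 0, "ry": 0, "rz": 0, "fingers": 1, "x": -145, "y": -118, "z": -135},
    {"rx": 0, "ry": 0, "rz": 0, "fingers": 1, "x": -146, "y": -158, "z": -182}
  ]
}}

```text
t: 2.68
eef_pos: [0.2939, -0.4348, 0.3638]
tcp_rot: [107.2, 89.7, -59.2]
wrist_force: [0.9, -0.4, -0.5]
width: 0.0955
```

Request:
{"method": "drive_tool", "body": {
  "moves": [
    {"rx": 0, "ry": 0, "rz": 0, "fingers": 1, "x": 0, "y": -40, "z": -47},
    {"rx": 0, "ry": 0, "rz": 0, "fingers": 1, "x": 0, "y": -80, "z": -94},
    {"rx": 0, "ry": 0, "rz": 0, "fingers": 1, "x": 0, "y": -120, "z": -141},
    {"rx": 0, "ry": 0, "rz": 0, "fingers": 1, "x": 0, "y": -160, "z": -188},
    {"rx": 0, "ry": 0, "rz": 0, "fingers": 1, "x": 0, "y": -200, "z": -235}
  ]
}}

```text
t: 3.3
eef_pos: [0.4747, -0.1837, 0.361]
tcp_rot: [134.2, 89.9, -32.2]
wrist_force: [-0.3, -0.3, 0.5]
width: 0.0949
```

Request:
{"method": "drive_tool", "body": {
  "moves": [
    {"rx": 0, "ry": 0, "rz": 0, "fingers": 1, "x": 0, "y": -38, "z": -45},
    {"rx": 0.06, "ry": 0, "rz": 0, "fingers": 1, "x": 0, "y": -76, "z": -90},
    {"rx": 0.125, "ry": 0, "rz": 0, "fingers": 1, "x": 0, "y": -115, "z": -136},
    {"rx": 0.125, "ry": 0, "rz": 0, "fingers": 1, "x": 0, "y": -115, "z": -136},
    {"rx": 0.125, "ry": 0, "rz": 0, "fingers": 1, "x": 0, "y": -115, "z": -136}
  ]
}}

```text
t: 3.92
eef_pos: [0.5787, -0.0416, 0.3605]
tcp_rot: [28.0, 90.0, -145.4]
wrist_force: [0.8, 0.1, 0.1]
width: 0.095
```

Run:
```python
from h import *
f=imaging.grab_frame("wrist");save(f,"w1")
import pickle;pickle.dump({k:f[k] for k in("frame","K","k1","world_from_camera")},open("w1.pkl","wb"))
for l in("bay_mouth","clip_pin","module_center","case","bay"):
    print(l,[(np.round(a["at"],1),round(a["confidence"],2),np.round(atz(f,a["at"],{"clip_pin":.15,"case":0,"bay":.112}.get(l,.124)),4)) for a in models.spot_point(l,f)[:3]])
i=cv2.cvtColor(cv2.resize(f["frame"],(800,600),interpolation=cv2.INTER_CUBIC),cv2.COLOR_RGB2BGR);cv2.imwrite("pics/w1b.png",i)
```

```text
bay_mouth [(array([271.8, 206.1]), 0.79, array([ 0.5428, -0.0341,  0.124 ]))]
clip_pin [(array([307. , 139.8]), 0.76, array([ 0.6262, -0.0631,  0.15  ]))]
module_center [(array([303.2, 136.6]), 0.45, array([ 0.6273, -0.0606,  0.124 ]))]
case [(array([303.5, 186.2]), 0.85, array([ 0.5452, -0.0793,  0.    ]))]
bay [(array([270.9, 206.1]), 0.88, array([ 0.5394, -0.0331,  0.112 ]))]
```

View pics/w1b.png

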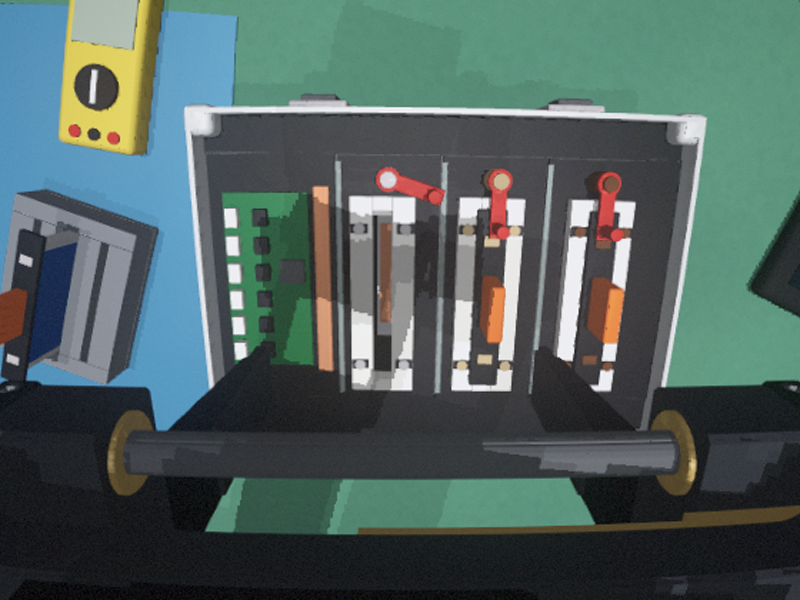

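Wrist view: the empty bay is the left white guide, at (349–413, 196–390) in the 800 px picture. Its clip post is at (388,180) and its pin at (437,196), open. The other two bays are locked. I'll measure the guide edges now.

Run:
```python
from h import *
import pickle
np.set_printoptions(precision=4,suppress=True)
f=pickle.load(open("w1.pkl","rb"))
# rectified top-down metric map at z=.124: 0.25mm/px, x: .44...66 -> rows up, y left
def rect(z,x0,x1,y0,y1,res):
    xs=np.arange(x1,x0,-res);ys=np.arange(y1,y0,-res)
    m=np.array([[proj(f,(x,y,z)) for y in ys] for x in xs],np.float32)
    return cv2.remap(f["frame"],m[...,0],m[...,1],cv2.INTER_CUBIC),xs,ys
im,xs,ys=rect(.124,.445,.665,-.11,.04,.0005)
a=cv2.resize(im,None,fx=1.35,fy=1.35)
for k in range(0,len(xs),20): cv2.putText(a,f"{xs[k]*1000:.0f}",(0,int(k*1.35)+4),0,.3,(255,255,0));cv2.line(a,(20,int(k*1.35)),(25,int(k*1.35)),(255,255,0))
for k in range(0,len(ys),20): cv2.putText(a,f"{ys[k]*1000:.0f}",(int(k*1.35)-8,590),0,.3,(255,255,0));cv2.line(a,(int(k*1.35),575),(int(k*1.35),580),(255,255,0))
cv2.imwrite("pics/rect1.png",cv2.cvtColor(a,cv2.COLOR_RGB2BGR))
for x in np.arange(.48,.621,.02):
    # profile across y, averaged
    y=np.arange(-.08,.015,.0005)
    p=np.array([proj(f,(x,v,.124)) for v in y],np.float32)
    g=cv2.remap(cv2.cvtColor(f["frame"],cv2.COLOR_RGB2GRAY),p[None,:,0],p[None,:,1],cv2.INTER_LINEAR)[0].astype(float)
    d=np.gradient(g); print(round(x,3),[(round(y[i]*1000,1),int(d[i])) for i in range(2,len(d)-2) if abs(d[i])>6 and abs(d[i])==abs(d[i-2:i+3]).max()])
```

```text
0.48 [(np.float64(-61.5), 13), (np.float64(-58.0), 16), (np.float64(-49.0), -41), (np.float64(-46.5), 19), (np.float64(-43.0), -34), (np.float64(-28.0), 35), (np.float64(-23.0), -58), (np.float64(-20.5), 25), (np.float64(-12.0), -39), (np.float64(-8.0), -17), (np.float64(-2.0), 18), (np.float64(2.0), -18), (np.float64(2.5), -18), (np.float64(3.0), -18), (np.float64(8.0), 24)]
0.5 [(np.float64(-79.0), -18), (np.float64(-59.0), 31), (np.float64(-50.5), -27), (np.float64(-40.5), -30), (np.float64(-25.0), 32), (np.float64(-6.5), -63), (np.float64(-0.5), 18), (np.float64(4.5), -31), (np.float64(9.5), 25)]
0.52 [(np.float64(-77.0), -19), (np.float64(-58.0), 37), (np.float64(-54.5), -26), (np.float64(-38.5), -8), (np.float64(-38.0), -8), (np.float64(-37.5), -8), (np.float64(-35.0), -6), (np.float64(-29.0), 7), (np.float64(-26.5), -22), (np.float64(-23.0), 32), (np.float64(-5.0), -43), (np.float64(2.0), 19), (np.float64(6.0), -27), (np.float64(12.0), 23)]
0.54 [(np.float64(-74.5), -21), (np.float64(-55.5), 21), (np.float64(-55.0), 21), (np.float64(-54.5), 21), (np.float64(-36.5), -8), (np.fl
[... 434 characters left out ...]
.0), 12), (np.float64(10.5), -16)]
0.58 [(np.float64(-75.5), 13), (np.float64(-70.5), -14), (np.float64(-51.0), 20), (np.float64(-32.0), -8), (np.float64(-20.5), -25), (np.float64(-17.0), 19), (np.float64(1.5), -29), (np.float64(7.5), 14), (np.float64(12.0), -13)]
0.6 [(np.float64(-73.5), 15), (np.float64(-68.0), -17), (np.float64(-46.0), 16), (np.float64(-37.0), -20), (np.float64(-34.5), 25), (np.float64(-31.0), -16), (np.float64(-26.5), -9), (np.float64(-18.5), -25), (np.float64(-15.0), 28), (np.float64(3.5), -27), (np.float64(10.0), 11)]
0.62 [(np.float64(-71.0), 23), (np.float64(-67.5), -22), (np.float64(-47.0), 37), (np.float64(-27.5), 9), (np.float64(5.0), -15), (np.float64(12.0), 26)]
```

View pics/rect1.png

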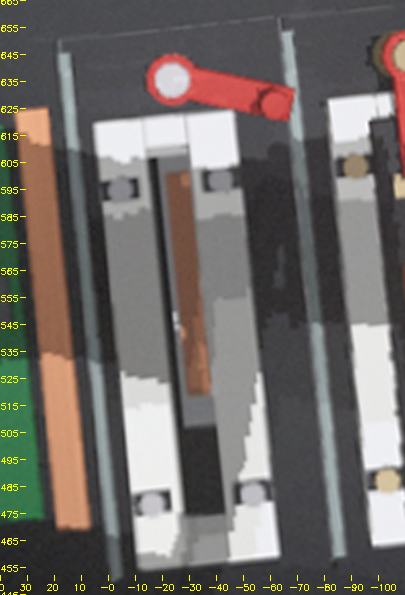

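The rectified crop gives the guide edges. The slot runs at a heading of about 5.7° and its middle is near (0.5395, −0.0287). The clip post is at (0.636, −0.023) and its pin near (0.626, −0.063). Next, the module.

Request:
{"method": "drive_tool", "body": {
  "moves": [
    {"rx": 0.05, "ry": 0, "rz": 0, "fingers": 1, "x": 0, "y": -60, "z": 2},
    {"rx": 0.1, "ry": 0, "rz": 0, "fingers": 1, "x": 0, "y": -120, "z": 4},
    {"rx": 0.15, "ry": 0, "rz": 0, "fingers": 1, "x": 0, "y": -180, "z": 6},
    {"rx": 0.2, "ry": 0, "rz": 0, "fingers": 1, "x": 0, "y": -240, "z": 8},
    {"rx": 0.25, "ry": 0, "rz": 0, "fingers": 1, "x": 0, "y": -300, "z": 10}
  ]
}}

```text
t: 4.85
eef_pos: [0.5344, 0.2564, 0.3611]
tcp_rot: [-158.7, 89.9, 13.4]
wrist_force: [0.2, 0.2, 0.5]
width: 0.0951
```

Request:
{"method": "drive_tool", "body": {
  "moves": [
    {"rx": 0, "ry": 0, "rz": 0, "fingers": 1, "x": 0, "y": -42, "z": -5},
    {"rx": 0, "ry": 0, "rz": 0, "fingers": 1, "x": 0, "y": -42, "z": -5},
    {"rx": 0, "ry": 0, "rz": 0, "fingers": 1, "x": 0, "y": -42, "z": -5}
  ]
}}

```text
t: 5.22
eef_pos: [0.5455, 0.2953, 0.3606]
tcp_rot: [82.3, 90.0, -105.6]
wrist_force: [0.5, 0.9, 1.0]
width: 0.095
```

Run:
```python
from h import *
import pickle
np.set_printoptions(precision=4,suppress=True)
f=imaging.grab_frame("wrist");pickle.dump({k:f[k] for k in("frame","K","k1","world_from_camera")},open("w2.pkl","wb"))
p,M,o=cur();print(p,M[:,1])
for l,z in(("module_center",.08),("rack",0)):
    print(l,[(np.round(a["at"],1),round(a["confidence"],2),atz(f,a["at"],z)) for a in models.spot_point(l,f)[:3]])
zf=.08+.025+.006
x1,x0,y1,y0,res=.60,.40,.40,.20,.0005
m=np.array([[proj(f,(x,y,zf)) for y in np.arange(y1,y0,-res)] for x in np.arange(x1,x0,-res)],np.float32)
im=cv2.remap(f["frame"],m[...,0],m[...,1],cv2.INTER_CUBIC)
a=cv2.resize(im,None,fx=1.4,fy=1.4)
for k in range(0,400,20):
    q=int(k*1.4);cv2.putText(a,f"{600-k/2:.0f}",(0,q+4),0,.3,(255,255,0));cv2.putText(a,f"{400-k/2:.0f}",(q-8,555),0,.3,(255,255,0))
cv2.imwrite("pics/rect2.png",cv2.cvtColor(a,cv2.COLOR_RGB2BGR))
hsv=cv2.cvtColor(im,cv2.COLOR_RGB2HSV)
```

```text
[0.5456 0.295  0.3608] [-0.1372 -0.9905  0.0003]
module_center [(array([286. , 215.3]), 0.83, array([0.4857, 0.2974, 0.08  ])), (array([525.1, 129.3]), 0.17, array([ 0.5577, -0.0254,  0.08  ]))]
rack [(array([284.4, 200. ]), 0.76, array([0.4862, 0.2986, 0.    ]))]
```

View pics/rect2.png

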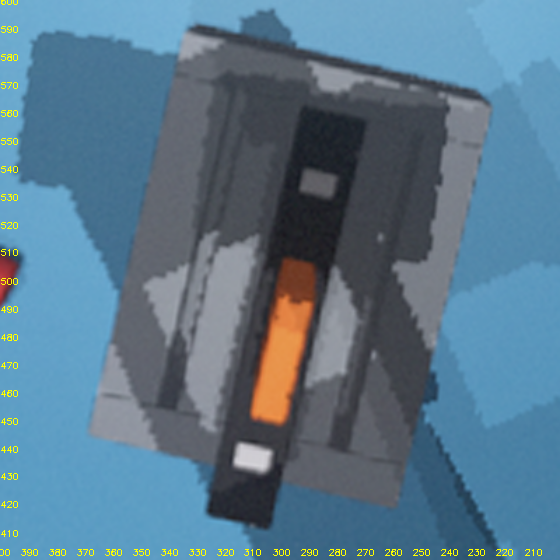

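The rectified view of the rack shows the flange with its centre at (0.4868, 0.2975) and a heading of −13.2°. The network agrees to within 1 mm. I'll approach now.

Request:
{"method": "drive_tool", "body": {
  "moves": [
    {"rx": 0.03, "ry": 0, "rz": 0, "fingers": 1, "x": 35, "y": 1.5, "z": 15},
    {"rx": 0.06, "ry": 0, "rz": 0, "fingers": 1, "x": 75, "y": 3, "z": 32},
    {"rx": 0.093, "ry": 0, "rz": 0, "fingers": 0.7, "x": 115, "y": 5, "z": 50},
    {"rx": 0.093, "ry": 0, "rz": 0, "fingers": 0.6, "x": 150, "y": 5.6, "z": 58.6},
    {"rx": 0.093, "ry": 0, "rz": 0, "fingers": 0.6, "x": 160, "y": 5.6, "z": 58.6}
  ]
}}

```text
t: 6.0
eef_pos: [0.4851, 0.2971, 0.1982]
tcp_rot: [40.8, 89.8, -152.4]
wrist_force: [0.3, -0.4, 0.8]
width: 0.0704
```

Request:
{"method": "drive_tool", "body": {
  "moves": [
    {"rx": 0, "ry": 0, "rz": 0, "fingers": 0.6, "x": 0, "y": 0, "z": 0},
    {"rx": 0, "ry": 0, "rz": 0, "fingers": 0.6, "x": 0, "y": 0, "z": 0}
  ]
}}

```text
t: 6.25
eef_pos: [0.4881, 0.2988, 0.2029]
tcp_rot: [-141.3, 89.8, 25.5]
wrist_force: [-0.2, 0.1, 0.5]
width: 0.0577
```

Run:
```python
from h import *
p,M,o=cur();print(p,M[:,1],o["width"])
to([.4868,.2975,.115],down(-103.2))
f=imaging.grab_frame("wrist");save(f,"w3")
print([(np.round(a["at"],1),round(a["confidence"],2),atz(f,a["at"],.08)) for a in models.spot_point("module_center",f)[:3]])
```

```text
[0.48813786 0.29884306 0.20293756] [-0.2278892 -0.9736845 -0.0022385] 0.057743066857967484
shift mm [87.9  1.8  1.2] rotvec [ 0.0005 -0.0028  0.0022] deg 0.2
[(array([279.1, 206. ]), 0.65, array([0.48538495, 0.30211687, 0.08      ]))]
```

View pics/w3.png

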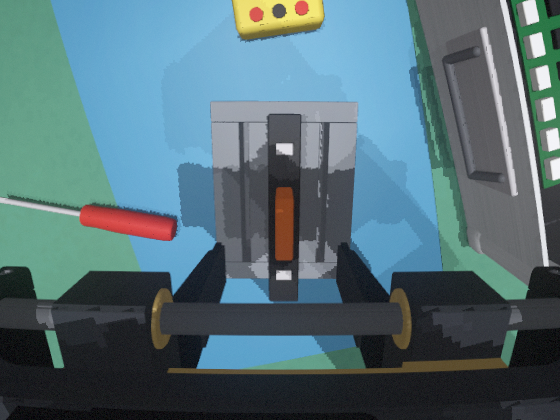

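View: the tab at (285,222) sits midway between the fingers and lines up with them. Descending and gripping.

Request:
{"method": "drive_tool", "body": {
  "moves": [
    {"rx": 0, "ry": 0, "rz": 0, "fingers": 0.6, "x": 25, "y": 1.5, "z": 1},
    {"rx": 0, "ry": 0, "rz": 0, "fingers": 0.6, "x": 55, "y": 1.5, "z": 1},
    {"rx": 0, "ry": 0, "rz": 0, "fingers": 0.6, "x": 77, "y": 1.5, "z": 1},
    {"rx": 0, "ry": 0, "rz": 0, "fingers": 0.6, "x": 85, "y": 1.5, "z": 1},
    {"rx": 0, "ry": 0, "rz": 0, "fingers": 0.6, "x": 87, "y": 1.5, "z": 1}
  ],
  "newtons": 15
}}

```text
t: 6.98
eef_pos: [0.4858, 0.2976, 0.1142]
tcp_rot: [-141.5, 90.0, 25.4]
wrist_force: [0.5, -0.5, 0.3]
width: 0.0568
```

Request:
{"method": "drive_tool", "body": {
  "moves": [
    {"rx": 0, "ry": 0, "rz": 0, "fingers": 0, "x": 0, "y": 0, "z": 0},
    {"rx": 0, "ry": 0, "rz": 0, "fingers": 0, "x": 0, "y": 0, "z": 0},
    {"rx": 0, "ry": 0, "rz": 0, "fingers": 0, "x": 0, "y": 0, "z": 0},
    {"rx": 0, "ry": 0, "rz": 0, "fingers": 0, "x": 0, "y": 0, "z": 0},
    {"rx": 0, "ry": 0, "rz": 0, "fingers": 0, "x": 0, "y": 0, "z": 0}
  ],
  "newtons": 15
}}

```text
t: 7.6
eef_pos: [0.4853, 0.2974, 0.1137]
tcp_rot: [-136.6, 90.0, 30.3]
wrist_force: [-0.2, -0.4, -0.2]
width: 0.0127
```

Request:
{"method": "drive_tool", "body": {
  "moves": [
    {"rx": 0, "ry": 0, "rz": 0, "fingers": 0, "x": 0, "y": 0, "z": 0},
    {"rx": 0, "ry": 0, "rz": 0, "fingers": 0, "x": 0, "y": 0, "z": 0},
    {"rx": 0, "ry": 0, "rz": 0, "fingers": 0, "x": 0, "y": 0, "z": 0}
  ],
  "newtons": 50
}}

```text
t: 7.98
eef_pos: [0.4853, 0.2974, 0.1137]
tcp_rot: [-98.2, 90.0, 68.6]
wrist_force: [-0.3, -0.2, 0.5]
width: 0.0116
```

Request:
{"method": "drive_tool", "body": {
  "moves": [
    {"rx": 0, "ry": 0, "rz": 0, "fingers": 0, "x": -5, "y": 0, "z": 0},
    {"rx": 0, "ry": 0, "rz": 0, "fingers": 0, "x": -20, "y": 0, "z": 0},
    {"rx": 0, "ry": 0, "rz": 0, "fingers": 0, "x": -40, "y": 0, "z": 0},
    {"rx": 0, "ry": 0, "rz": 0, "fingers": 0, "x": -65, "y": 0, "z": 0},
    {"rx": 0, "ry": 0, "rz": 0, "fingers": 0, "x": -90, "y": 0, "z": 0}
  ]
}}

```text
t: 8.6
eef_pos: [0.4855, 0.2973, 0.2061]
tcp_rot: [-154.4, 89.9, 12.5]
wrist_force: [0.7, 0.6, -3.7]
width: 0.0123
```

Request:
{"method": "drive_tool", "body": {
  "moves": [
    {"rx": 0, "ry": 0, "rz": 0, "fingers": 0, "x": -30, "y": 0, "z": 0},
    {"rx": 0, "ry": 0, "rz": 0, "fingers": 0, "x": -60, "y": 0, "z": 0},
    {"rx": 0, "ry": 0, "rz": 0, "fingers": 0, "x": -85, "y": 0, "z": 0},
    {"rx": 0, "ry": 0, "rz": 0, "fingers": 0, "x": -100, "y": 0, "z": 0},
    {"rx": 0, "ry": 0, "rz": 0, "fingers": 0, "x": -100, "y": 0, "z": 0}
  ]
}}

```text
t: 9.22
eef_pos: [0.4859, 0.2976, 0.3058]
tcp_rot: [-142.6, 89.8, 24.3]
wrist_force: [-0.4, 0.3, -4.4]
width: 0.0118
```

Run:
```python
from h import *
p,M,o=cur();print(p,M[:,1],o["width"],o["wrist_force"],o["wrist_torque"])
to([.5395,-.0287,.304],down(-84.3))
f=imaging.grab_frame("wrist");save(f,"w4")
T=np.array(f["world_from_camera"]);print(M.T@(T[:3,3]-p))
```

```text
[0.48585388 0.2975833  0.3057748 ] [-0.22720898 -0.97384393 -0.00202239] 0.011844103539639095 [-0.44206114  0.27614319 -4.41345972] [ 0.06419357 -0.01933994 -0.04545798]
shift mm [   1.5  305.6 -126.4] rotvec [-0.3287 -0.003   0.0016] deg 18.8
[-0.17116051 -0.00089189 -0.07655367]
```

View pics/w4.png

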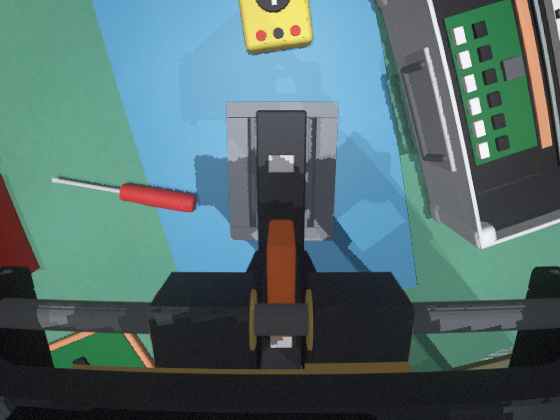

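The module hangs upright in the grip; its flange spans columns 257–306 from row 110 down. I'll measure its offset in the tool frame and start the carry.

```bash
cat > flange.py <<'E'
from h import *
import sys
np.set_printoptions(precision=1,suppress=True)
f=imaging.grab_frame("wrist") if len(sys.argv)<2 else None
p,M,o=cur()
g=cv2.GaussianBlur(cv2.cvtColor(f["frame"],cv2.COLOR_RGB2GRAY),(3,3),0).astype(float)
def tl(px,z): return M.T@(atz(f,px,z)-p)*1000
z=p[2]-.0027
for r in (125,140,155,185,200,212):
    d=np.gradient(g[r]);L=240+np.argmax(abs(d[240:268]));Rr=298+np.argmax(abs(d[298:325]))
    print(r,L,Rr,d[L],d[Rr],tl((L,r),z),tl((Rr,r),z))
d=np.gradient(g[:,265:298].mean(1));r=90+np.argmax(abs(d[90:130]));print("end",r,tl((281.5,r),z))
E
python3 flange.py
```

```text
125 246 306 -35.0 28.5 [  2.6 -17.7 -69.4] [  2.6  11.  -69.3]
140 256 306 -34.5 30.0 [  2.6 -13.1 -62.2] [  2.6  11.1 -62.2]
155 246 315 -30.5 29.0 [  2.6 -18.1 -55. ] [  2.7  15.7 -54.9]
185 247 305 -14.5 12.5 [  2.6 -18.  -40. ] [  2.7  11.  -39.9]
200 257 305 -17.0 13.0 [  2.7 -13.1 -32.2] [  2.7  11.1 -32.2]
212 257 304 -24.0 33.5 [  2.7 -13.3 -25.9] [  2.7  10.7 -25.9]
end 110 [  2.6  -0.7 -76.3]
```

Request:
{"method": "drive_tool", "body": {
  "moves": [
    {"rx": -0.05, "ry": 0, "rz": 0, "fingers": 0, "x": 0, "y": 40, "z": -17},
    {"rx": -0.12, "ry": 0, "rz": 0, "fingers": 0, "x": 0, "y": 90, "z": -37},
    {"rx": -0.19, "ry": 0, "rz": 0, "fingers": 0, "x": 0, "y": 140, "z": -58},
    {"rx": -0.25, "ry": 0, "rz": 0, "fingers": 0, "x": 0, "y": 190, "z": -79},
    {"rx": -0.33, "ry": 0, "rz": 0, "fingers": 0, "x": 0, "y": 240, "z": -99}
  ]
}}

```text
t: 9.95
eef_pos: [0.5266, 0.0395, 0.3018]
tcp_rot: [-7.2, 89.8, 178.7]
wrist_force: [0.3, 0.7, -3.4]
width: 0.0116
```

Run:
```python
from h import *
p,M,o=cur();print(p,np.degrees(np.arctan2(M[1,1],M[0,1])),o["width"],o["wrist_force"])
to([.5395,-.0287,.304],down(-84.3))
```

```text
[0.52655877 0.03947079 0.30178796] -84.07126152925869 0.011593221845153807 [ 0.25988863  0.73778176 -3.41124067]
shift mm [-2.3 69.1 -5.8] rotvec [0.004  0.0027 0.0003] deg 0.3
```

Request:
{"method": "drive_tool", "body": {
  "moves": [
    {"rx": 0, "ry": 0, "rz": 0, "fingers": 0, "x": -2, "y": 30, "z": -2},
    {"rx": 0.004, "ry": 0, "rz": 0, "fingers": 0, "x": -2, "y": 58, "z": -4},
    {"rx": 0.004, "ry": 0, "rz": 0, "fingers": 0, "x": -2, "y": 70.5, "z": -4.3},
    {"rx": 0.004, "ry": 0, "rz": 0, "fingers": 0, "x": 20, "y": 70.5, "z": -4.3},
    {"rx": 0.004, "ry": 0, "rz": 0, "fingers": 0, "x": 45, "y": 70.5, "z": -4.3}
  ]
}}

```text
t: 10.58
eef_pos: [0.5381, -0.0275, 0.2565]
tcp_rot: [-44.9, 89.9, 140.7]
wrist_force: [-0.1, -0.5, -4.0]
width: 0.012
```

Request:
{"method": "drive_tool", "body": {
  "moves": [
    {"rx": 0, "ry": 0, "rz": 0, "fingers": 0, "x": 10, "y": 0, "z": 0},
    {"rx": 0, "ry": 0, "rz": 0, "fingers": 0, "x": 10, "y": 0, "z": 0},
    {"rx": 0, "ry": 0, "rz": 0, "fingers": 0, "x": 10, "y": 0, "z": 0}
  ]
}}

```text
t: 10.95
eef_pos: [0.539, -0.0282, 0.2495]
tcp_rot: [170.4, 89.9, -4.1]
wrist_force: [-0.7, 0.4, -3.4]
width: 0.0121
```

Run:
```python
from h import *
import pickle
p,M,o=cur();print(p,M[:,0],np.degrees(np.arctan2(M[1,1],M[0,1])),o["width"],o["wrist_force"])
f=imaging.grab_frame("wrist");pickle.dump({k:f[k] for k in("frame","K","k1","world_from_camera")},open("w5.pkl","wb"))
c=f["frame"][20:300,180:400];cv2.imwrite("pics/w5.png",cv2.cvtColor(cv2.resize(c,None,fx=2.14,fy=2.14,interpolation=cv2.INTER_CUBIC),cv2.COLOR_RGB2BGR))
to([.538,-.030,.245],down(-84.3))
```

```text
[ 0.53902886 -0.02817701  0.24953343] [ 1.50527164e-03 -1.06830794e-04 -9.99998861e-01] -84.41824172357586 0.012118327520967366 [-0.65287394  0.42299263 -3.42243284]
shift mm [4.9 1.6 1.3] rotvec [-0.0022 -0.002  -0.0004] deg 0.2
```

View pics/w5.png

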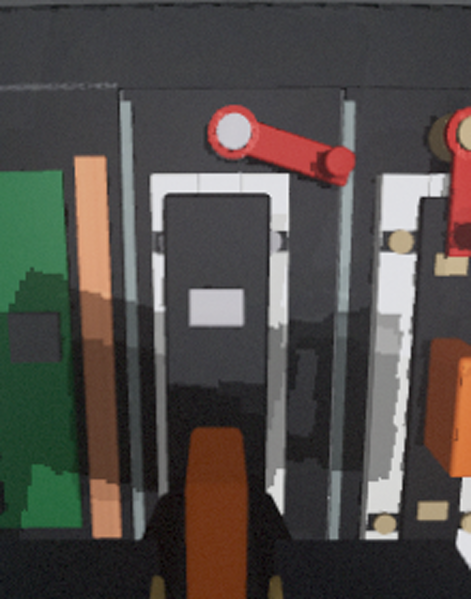

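View: the flange (165–270) sits over the guide (151–288) with a thin white strip each side. I'll measure both sets of edges.

```bash
cat > edges.py <<'E'
from h import *
import pickle
np.set_printoptions(precision=2,suppress=True)
def meas(f,p,M,rows=range(110,225,12),zm=.124):
    g=cv2.cvtColor(f["frame"],cv2.COLOR_RGB2GRAY).astype(np.float32)
    def line(z,y0,y1,zs,sgn):
        out=[]
        for zt in zs:
            ys=np.arange(y0,y1,.2); P=[]
            for y in ys:
                v=M@np.array([0,y,zt])*1e-3; w=p+v; w[2]=z; P.append(proj(f,w))
            P=np.array(P,np.float32);q=cv2.remap(g,P[None,:,0],P[None,:,1],cv2.INTER_LINEAR)[0];q=cv2.GaussianBlur(q[None],(7,1),0)[0]
            d=np.gradient(q)*sgn; out.append(ys[np.argmax(d)])
        return np.array(out)
    zs=np.arange(-68,-30,4.)
    gz=np.arange(-68,-10,4.)
    fl=line(p[2]-.0027,-17,-9,zs,-1);fr=line(p[2]-.0027,8,15,zs,1)
    gl=line(zm,-36,-21,gz,1);gr=line(zm,19,34,gz,-1)
    print("flange L",fl,"\nR",fr);print("guide L",gl,"\nR",gr)
    c=(np.median(fl)+np.median(fr))/2; 
    a=np.polyfit(gz,(gl+gr)/2,1); print("flange c",c,"guide c at z=0",a[1],"slope deg",np.degrees(a[0]),"offset guide-flange",a[1]-c)
if __name__=="__main__":
    f=pickle.load(open("w5.pkl","rb"));p,M,o=cur();print(p);meas(f,p,M)
E
python3 edges.py
```

```text
[ 0.54 -0.03  0.25]
flange L [-13.2 -12.8 -13.  -13.2 -13.4 -13.2 -13.2 -13.  -13.2 -13.2] 
R [10.8 10.8 10.8 10.8 10.8 10.8 10.8 10.8 10.8 10.8]
guide L [-25.6 -25.6 -25.8 -22.6 -25.8 -26.  -25.8 -25.4 -25.4 -25.6 -25.6 -25.6
 -25.8 -25.8 -25.8] 
R [26.4 26.4 23.2 23.2 26.6 26.4 26.4 26.2 26.6 26.4 26.8 26.4 26.6 26.6
 26.6]
flange c -1.2000000000000117 guide c at z=0 0.6509523809524378 slope deg 0.5218008491369923 offset guide-flange 1.8509523809524495
```

Request:
{"method": "drive_tool", "body": {
  "moves": [
    {"rx": 0, "ry": 0, "rz": 0, "fingers": 0, "x": 0, "y": 1.8, "z": 1},
    {"rx": 0, "ry": 0, "rz": 0, "fingers": 0, "x": 4, "y": 1.8, "z": 1},
    {"rx": 0, "ry": 0, "rz": 0, "fingers": 0, "x": 8, "y": 1.8, "z": 1},
    {"rx": 0, "ry": 0, "rz": 0, "fingers": 0, "x": 12, "y": 1.8, "z": 1},
    {"rx": 0, "ry": 0, "rz": 0, "fingers": 0, "x": 12, "y": 1.8, "z": 1}
  ]
}}

```text
t: 11.62
eef_pos: [0.5374, -0.0304, 0.2359]
tcp_rot: [-15.5, 89.9, 170.0]
wrist_force: [-0.5, 0.6, -3.6]
width: 0.0117
```

Run:
```python
from edges import *
for i in range(3):
    f=imaging.grab_frame("wrist");p,M,o=cur();print(p*1000,M[:,0],o["wrist_force"])
meas(f,p,M)
g=cv2.cvtColor(f["frame"],cv2.COLOR_RGB2GRAY).astype(float)
for c in(272,282,292):
    d=np.gradient(g[:,c]);r=[i for i in range(70,125) if abs(d[i])>15];print(c,[(i,int(d[i]),np.round((M.T@(atz(f,(c,i),.124)-p)*1000)[2],1)) for i in r])
```

```text
[537.58 -30.39 236.23] [-0.  0. -1.] [ 0.08  0.05 -2.83]
[537.72 -30.44 236.51] [-0.  0. -1.] [ 1.12 -0.81 -3.05]
[537.85 -30.44 236.76] [ 0.  0. -1.] [ 0.68 -0.24 -3.57]
flange L [-12.8 -13.  -13.  -12.8 -13.  -13.  -13.  -13.  -13.  -13. ] 
R [11.  11.  11.  11.  11.  10.8 10.8 11.  10.8 10.8]
guide L [-27.6 -27.6 -25.2 -23.8 -27.8 -28.  -27.8 -27.4 -27.4 -27.6 -27.6 -27.8
 -27.8 -27.4 -27.4] 
R [24.4 24.4 21.6 24.6 24.2 24.4 24.4 24.4 24.4 24.6 24.6 24.4 24.6 24.6
 24.6]
flange c -1.0000000000000124 guide c at z=0 -1.577380952380907 slope deg -0.15858653258086358 offset guide-flange -0.5773809523808946
272 [(97, 53, np.float64(-85.4)), (98, 70, np.float64(-84.7)), (99, 21, np.float64(-83.9)), (109, -65, np.float64(-76.5)), (110, -84, np.float64(-75.7))]
282 [(70, 26, np.float64(-105.1)), (84, -43, np.float64(-94.9)), (85, -35, np.float64(-94.2)), (90, -20, np.float64(-90.6)), (91, -21, np.float64(-89.8)), (97, 62, np.float64(-85.4)), (98, 72, np.float64(-84.6)), (109, -66, np.float64(-76.4)), (110, -87, np.float64(-75.7))]
292 [(70, 41, np.float64(-105.1)), (71, 24, np.float64(-104.4)), (83, -36, np.float64(-95.7)), (84, -25, np.float64(-94.9)), (88, -22, np.float64(-92.0)), (89, -26, np.float64(-91.3)), (97, 57, np.float64(-85.4)), (98, 72, np.float64(-84.6)), (99, 16, np.float64(-83.9)), (109, -65, np.float64(-76.4)), (110, -84, np.float64(-75.7))]
```

Aligned within the measurement uncertainty. Slow descent, about 10 mm/s.

Request:
{"method": "drive_tool", "body": {
  "moves": [
    {"rx": 0, "ry": 0, "rz": 0, "fingers": 0, "x": 1.2, "y": -0.2, "z": 0},
    {"rx": 0, "ry": 0, "rz": 0, "fingers": 0, "x": 2.4, "y": -0.2, "z": 0},
    {"rx": 0, "ry": 0, "rz": 0, "fingers": 0, "x": 3.6, "y": -0.2, "z": 0},
    {"rx": 0, "ry": 0, "rz": 0, "fingers": 0, "x": 4.8, "y": -0.2, "z": 0},
    {"rx": 0, "ry": 0, "rz": 0, "fingers": 0, "x": 6, "y": -0.2, "z": 0}
  ]
}}

```text
t: 12.4
eef_pos: [0.5377, -0.0302, 0.2305]
tcp_rot: [-16.6, 90.0, 169.0]
wrist_force: [-1.0, -0.4, -4.0]
width: 0.0121
```

Request:
{"method": "drive_tool", "body": {
  "moves": [
    {"rx": 0, "ry": 0, "rz": 0, "fingers": 0, "x": 1.2, "y": 0, "z": 0},
    {"rx": 0, "ry": 0, "rz": 0, "fingers": 0, "x": 2.4, "y": 0, "z": 0},
    {"rx": 0, "ry": 0, "rz": 0, "fingers": 0, "x": 3.4, "y": 0, "z": 0}
  ]
}}

```text
t: 12.78
eef_pos: [0.5377, -0.0302, 0.2272]
tcp_rot: [-0.5, 90.0, -175.0]
wrist_force: [0.4, -0.3, -3.8]
width: 0.0119
```

Request:
{"method": "drive_tool", "body": {
  "moves": [
    {"rx": 0, "ry": 0, "rz": 0, "fingers": 0, "x": 1, "y": 0, "z": 0},
    {"rx": 0, "ry": 0, "rz": 0, "fingers": 0, "x": 2, "y": 0, "z": 0}
  ]
}}

```text
t: 13.02
eef_pos: [0.5377, -0.0302, 0.2252]
tcp_rot: [-179.8, 90.0, 5.7]
wrist_force: [-0.1, 0.2, -2.8]
width: 0.0113
```

Request:
{"method": "drive_tool", "body": {
  "moves": [
    {"rx": 0, "ry": 0, "rz": 0, "fingers": 0, "x": 1, "y": 0, "z": 0},
    {"rx": 0, "ry": 0, "rz": 0, "fingers": 0, "x": 2, "y": 0, "z": 0}
  ]
}}

```text
t: 13.28
eef_pos: [0.5377, -0.0302, 0.2232]
tcp_rot: [-42.1, 90.0, 143.4]
wrist_force: [-0.5, 0.8, -2.8]
width: 0.0118
```

Request:
{"method": "drive_tool", "body": {
  "moves": [
    {"rx": 0, "ry": 0, "rz": 0, "fingers": 0, "x": 1.2, "y": 0, "z": 0},
    {"rx": 0, "ry": 0, "rz": 0, "fingers": 0, "x": 2.4, "y": 0, "z": 0},
    {"rx": 0, "ry": 0, "rz": 0, "fingers": 0, "x": 3.6, "y": 0, "z": 0},
    {"rx": 0, "ry": 0, "rz": 0, "fingers": 0, "x": 4.8, "y": 0, "z": 0}
  ]
}}

```text
t: 13.78
eef_pos: [0.5377, -0.0302, 0.2183]
tcp_rot: [-26.9, 90.0, 158.6]
wrist_force: [0.7, 0.0, -3.7]
width: 0.0118
```

Run:
```python
from edges import *
f=imaging.grab_frame("wrist");p,M,o=cur();print(p*1000,M[:,0],o["wrist_force"],o["wrist_torque"])
meas(f,p,M)
```

```text
[537.63 -30.21 218.15] [-0.  0. -1.] [-0.49  0.21 -3.71] [0.   0.03 0.06]
flange L [-13.4 -12.8 -12.8 -13.2 -13.  -13.  -13.  -13.  -13.  -13. ] 
R [11.  11.  11.  11.  11.2 11.  11.2 11.  11.  11. ]
guide L [-27.6 -27.4 -25.  -23.2 -27.6 -27.6 -27.6 -27.2 -27.2 -27.4 -27.4 -27.4
 -27.4 -27.2 -27.2] 
R [24.4 24.4 22.2 24.6 24.8 24.8 24.8 24.6 24.6 24.8 24.8 24.6 24.8 25.
 24.8]
flange c -1.0000000000000124 guide c at z=0 -1.2883333333332858 slope deg -0.10742958658703955 offset guide-flange -0.2883333333332734
```

It is in the slot, about 9.5 mm deep with no load. Lowering further at a moderate pace.

Request:
{"method": "drive_tool", "body": {
  "moves": [
    {"rx": 0, "ry": 0, "rz": 0, "fingers": 0, "x": 3, "y": 0, "z": 0},
    {"rx": 0, "ry": 0, "rz": 0, "fingers": 0, "x": 7, "y": 0, "z": 0},
    {"rx": 0, "ry": 0, "rz": 0, "fingers": 0, "x": 11, "y": 0, "z": 0},
    {"rx": 0, "ry": 0, "rz": 0, "fingers": 0, "x": 15, "y": 0, "z": 0},
    {"rx": 0, "ry": 0, "rz": 0, "fingers": 0, "x": 19, "y": 0, "z": 0}
  ]
}}

```text
t: 14.45
eef_pos: [0.5377, -0.0302, 0.1991]
tcp_rot: [-15.6, 90.0, 170.0]
wrist_force: [-0.5, -0.3, -3.7]
width: 0.0119
```

Request:
{"method": "drive_tool", "body": {
  "moves": [
    {"rx": 0, "ry": 0, "rz": 0, "fingers": 0, "x": 4, "y": 0, "z": 0},
    {"rx": 0, "ry": 0, "rz": 0, "fingers": 0, "x": 8, "y": 0, "z": 0},
    {"rx": 0, "ry": 0, "rz": 0, "fingers": 0, "x": 12, "y": 0, "z": 0},
    {"rx": 0, "ry": 0, "rz": 0, "fingers": 0, "x": 16, "y": 0, "z": 0},
    {"rx": 0, "ry": 0, "rz": 0, "fingers": 0, "x": 20, "y": 0, "z": 0}
  ]
}}

```text
t: 15.08
eef_pos: [0.5377, -0.0302, 0.1792]
tcp_rot: [-93.9, 90.0, 91.7]
wrist_force: [-0.2, -0.0, -4.0]
width: 0.0116
```

Request:
{"method": "drive_tool", "body": {
  "moves": [
    {"rx": 0, "ry": 0, "rz": 0, "fingers": 0, "x": 4, "y": 0, "z": 0},
    {"rx": 0, "ry": 0, "rz": 0, "fingers": 0, "x": 8, "y": 0, "z": 0},
    {"rx": 0, "ry": 0, "rz": 0, "fingers": 0, "x": 12, "y": 0, "z": 0},
    {"rx": 0, "ry": 0, "rz": 0, "fingers": 0, "x": 16, "y": 0, "z": 0},
    {"rx": 0, "ry": 0, "rz": 0, "fingers": 0, "x": 20, "y": 0, "z": 0}
  ]
}}

```text
t: 15.7
eef_pos: [0.5377, -0.0302, 0.1592]
tcp_rot: [21.1, 90.0, -153.3]
wrist_force: [1.0, -0.9, -3.6]
width: 0.0116
```

Request:
{"method": "drive_tool", "body": {
  "moves": [
    {"rx": 0, "ry": 0, "rz": 0, "fingers": 0, "x": 4, "y": 0, "z": 0},
    {"rx": 0, "ry": 0, "rz": 0, "fingers": 0, "x": 8, "y": 0, "z": 0},
    {"rx": 0, "ry": 0, "rz": 0, "fingers": 0, "x": 11, "y": 0, "z": 0},
    {"rx": 0, "ry": 0, "rz": 0, "fingers": 0, "x": 14, "y": 0, "z": 0},
    {"rx": 0, "ry": 0, "rz": 0, "fingers": 0, "x": 16, "y": 0, "z": 0}
  ]
}}

```text
t: 16.32
eef_pos: [0.5377, -0.0302, 0.1433]
tcp_rot: [-23.0, 90.0, 162.5]
wrist_force: [-0.1, -0.1, -4.1]
width: 0.0116
```

Now the contacts, pushing at about 8 mm/s.

Request:
{"method": "drive_tool", "body": {
  "moves": [
    {"rx": 0, "ry": 0, "rz": 0, "fingers": 0, "x": 1, "y": 0, "z": 0},
    {"rx": 0, "ry": 0, "rz": 0, "fingers": 0, "x": 2, "y": 0, "z": 0},
    {"rx": 0, "ry": 0, "rz": 0, "fingers": 0, "x": 3, "y": 0, "z": 0},
    {"rx": 0, "ry": 0, "rz": 0, "fingers": 0, "x": 4, "y": 0, "z": 0},
    {"rx": 0, "ry": 0, "rz": 0, "fingers": 0, "x": 5, "y": 0, "z": 0}
  ],
  "newtons": 60
}}

```text
t: 16.95
eef_pos: [0.538, -0.0303, 0.1397]
tcp_rot: [171.0, 90.0, -3.5]
wrist_force: [-2.9, 0.9, 5.7]
width: 0.0119
```

Request:
{"method": "drive_tool", "body": {
  "moves": [
    {"rx": 0, "ry": 0, "rz": 0, "fingers": 0, "x": 1, "y": 0, "z": 0},
    {"rx": 0, "ry": 0, "rz": 0, "fingers": 0, "x": 2, "y": 0, "z": 0},
    {"rx": 0, "ry": 0, "rz": 0, "fingers": 0, "x": 3, "y": 0, "z": 0}
  ]
}}

```text
t: 17.32
eef_pos: [0.5381, -0.0303, 0.1378]
tcp_rot: [162.6, 90.0, -11.8]
wrist_force: [-4.2, 1.1, 7.7]
width: 0.0118
```

Request:
{"method": "drive_tool", "body": {
  "moves": [
    {"rx": 0, "ry": 0, "rz": 0, "fingers": 0, "x": 1, "y": 0, "z": 0},
    {"rx": 0, "ry": 0, "rz": 0, "fingers": 0, "x": 2, "y": 0, "z": 0},
    {"rx": 0, "ry": 0, "rz": 0, "fingers": 0, "x": 3, "y": 0, "z": 0}
  ]
}}

```text
t: 17.7
eef_pos: [0.5381, -0.0303, 0.1348]
tcp_rot: [164.2, 90.0, -10.2]
wrist_force: [-4.7, 0.8, 7.9]
width: 0.0117
```

Request:
{"method": "drive_tool", "body": {
  "moves": [
    {"rx": 0, "ry": 0, "rz": 0, "fingers": 0, "x": 1, "y": 0, "z": 0},
    {"rx": 0, "ry": 0, "rz": 0, "fingers": 0, "x": 1.5, "y": 0, "z": 0}
  ]
}}

```text
t: 17.95
eef_pos: [0.5381, -0.0303, 0.1333]
tcp_rot: [157.7, 90.0, -16.8]
wrist_force: [-4.7, 0.2, 8.3]
width: 0.0115
```

Request:
{"method": "drive_tool", "body": {
  "moves": [
    {"rx": 0, "ry": 0, "rz": 0, "fingers": 0, "x": 0.7, "y": 0, "z": 0},
    {"rx": 0, "ry": 0, "rz": 0, "fingers": 0, "x": 1.4, "y": 0, "z": 0}
  ]
}}

```text
t: 18.2
eef_pos: [0.5381, -0.0303, 0.1327]
tcp_rot: [139.1, 90.0, -35.3]
wrist_force: [-7.9, -0.2, 14.1]
width: 0.0115
```

Request:
{"method": "drive_tool", "body": {
  "moves": [
    {"rx": 0, "ry": 0, "rz": 0, "fingers": 0, "x": 0.7, "y": 0, "z": 0},
    {"rx": 0, "ry": 0, "rz": 0, "fingers": 0, "x": 1.2, "y": 0, "z": 0}
  ]
}}

```text
t: 18.45
eef_pos: [0.5381, -0.0303, 0.1327]
tcp_rot: [123.3, 90.0, -51.1]
wrist_force: [-11.5, 0.8, 18.2]
width: 0.0115
```

The hard stop is reached: z holds at 0.1327 m, the predicted home height, while the force rises to about 22 N. I'll unload, open and retreat.

Request:
{"method": "drive_tool", "body": {
  "moves": [
    {"rx": 0, "ry": 0, "rz": 0, "fingers": 0, "x": -2, "y": 0, "z": 0},
    {"rx": 0, "ry": 0, "rz": 0, "fingers": 0, "x": -3.5, "y": 0, "z": 0},
    {"rx": 0, "ry": 0, "rz": 0, "fingers": 0.45, "x": -3.5, "y": 0, "z": 0},
    {"rx": 0, "ry": 0, "rz": 0, "fingers": 0.45, "x": -3.5, "y": 0, "z": 0},
    {"rx": 0, "ry": 0, "rz": 0, "fingers": 0.45, "x": -3.5, "y": 0, "z": 0}
  ]
}}

```text
t: 19.08
eef_pos: [0.5378, -0.0303, 0.1316]
tcp_rot: [-115.2, 90.0, 70.4]
wrist_force: [-0.1, 0.7, -1.1]
width: 0.0366
```

Request:
{"method": "drive_tool", "body": {
  "moves": [
    {"rx": 0, "ry": 0, "rz": 0, "fingers": 0.45, "x": -10, "y": 0, "z": 0},
    {"rx": 0, "ry": 0, "rz": 0, "fingers": 0.45, "x": -35, "y": 0, "z": 0},
    {"rx": 0, "ry": 0, "rz": 0, "fingers": 0.45, "x": -70, "y": 0, "z": -10},
    {"rx": 0, "ry": 0, "rz": 0, "fingers": 0.45, "x": -90, "y": 0, "z": -20},
    {"rx": 0, "ry": 0, "rz": 0, "fingers": 0.25, "x": -100, "y": 0, "z": -30}
  ]
}}

```text
t: 19.7
eef_pos: [0.5688, -0.0274, 0.2342]
tcp_rot: [166.4, 89.8, -8.1]
wrist_force: [0.5, -0.3, -0.5]
width: 0.0374
```

Request:
{"method": "drive_tool", "body": {
  "moves": [
    {"rx": 0, "ry": 0, "rz": 0, "fingers": 0.25, "x": 0, "y": 0, "z": 0},
    {"rx": 0, "ry": 0, "rz": 0, "fingers": 0.25, "x": 0, "y": 0, "z": 0}
  ]
}}

```text
t: 19.95
eef_pos: [0.5668, -0.0273, 0.2304]
tcp_rot: [-12.6, 89.9, 172.9]
wrist_force: [-0.6, -0.4, -0.2]
width: 0.0241
```

```bash
cat > pin.py <<'E'
from h import *
np.set_printoptions(precision=4,suppress=True)
p,M,o=cur();print(p,M[:,0],np.degrees(np.arctan2(M[1,1],M[0,1])),o["width"],o["wrist_force"])
f=imaging.grab_frame("wrist")
for l,z in(("clip_pin",.1485),("bay_mouth",.124),("module_center",.099)):
    print(l,[(np.round(a["at"],1),round(a["confidence"],2),atz(f,a["at"],z)) for a in models.spot_point(l,f)[:3]])
hsv=cv2.cvtColor(f["frame"],cv2.COLOR_RGB2HSV)
E
cat pin.py - > a.py <<'E'
i=cv2.cvtColor(f["frame"][10:310,160:460],cv2.COLOR_RGB2BGR);cv2.imwrite("pics/w6.png",cv2.resize(i,None,fx=2,fy=2,interpolation=cv2.INTER_CUBIC))
E
python3 a.py
```

```text
[ 0.5668 -0.0273  0.2304] [-0.0024  0.0003 -1.    ] -84.45139940858255 0.024103960016924372 [-0.6334 -0.3673 -0.2492]
clip_pin [(array([336. , 135.7]), 0.67, array([ 0.6285, -0.059 ,  0.1485]))]
bay_mouth [(array([286.5, 237.7]), 0.84, array([ 0.5409, -0.0334,  0.124 ]))]
module_center [(array([279.4, 232.2]), 0.72, array([ 0.5362, -0.0278,  0.099 ]))]
```

View pics/w6.png

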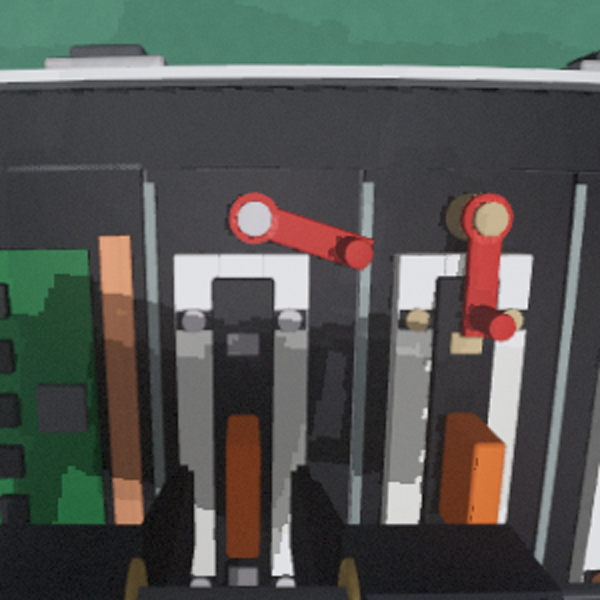

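View: the module's flange lies flat on the guide like its neighbours. The pin top is at about (338,135) in the full frame, with the clip about 0.32 rad from open. I'll approach the pin from above.

Request:
{"method": "drive_tool", "body": {
  "moves": [
    {"rx": 0, "ry": 0, "rz": 0, "fingers": 0.23, "x": 0, "y": 12, "z": -18},
    {"rx": 0, "ry": 0, "rz": 0, "fingers": 0.23, "x": 10, "y": 26, "z": -38},
    {"rx": 0, "ry": 0, "rz": 0, "fingers": 0.23, "x": 22, "y": 39, "z": -57.7},
    {"rx": 0, "ry": 0, "rz": 0, "fingers": 0.23, "x": 40, "y": 39, "z": -57.7},
    {"rx": 0, "ry": 0, "rz": 0, "fingers": 0.23, "x": 48, "y": 39, "z": -57.7}
  ],
  "newtons": 12
}}

```text
t: 20.78
eef_pos: [0.6272, -0.0601, 0.1814]
tcp_rot: [-18.3, 89.8, 167.3]
wrist_force: [-0.4, 0.7, -0.8]
width: 0.0218
```

Request:
{"method": "drive_tool", "body": {
  "moves": [
    {"rx": 0, "ry": 0, "rz": 0, "fingers": 0.23, "x": 0, "y": 0, "z": 0},
    {"rx": 0, "ry": 0, "rz": 0, "fingers": 0.23, "x": 0, "y": 0, "z": 0}
  ]
}}

```text
t: 21.02
eef_pos: [0.6288, -0.0603, 0.1846]
tcp_rot: [165.0, 89.9, -9.4]
wrist_force: [-0.0, 0.2, 0.5]
width: 0.0218
```

```bash
cat pin.py - > a.py <<'E'
print("pintop old frame ignore"); to([.628,-.0605,.146],down(-84.4))
i=cv2.cvtColor(f["frame"][60:360,160:460],cv2.COLOR_RGB2BGR);cv2.imwrite("pics/w7.png",cv2.resize(i,None,fx=2,fy=2,interpolation=cv2.INTER_CUBIC))
E
python3 a.py
```

```text
[ 0.6288 -0.0603  0.1846] [ 0.0011 -0.0002 -1.    ] -84.43026349556885 0.02177007843079557 [-0.0265  0.1987  0.5299]
clip_pin [(array([280. , 239.8]), 0.79, array([ 0.6272, -0.0589,  0.1485]))]
bay_mouth []
module_center []
pintop old frame ignore
shift mm [38.7 -0.1  1.1] rotvec [-0.0007 -0.0013 -0.0004] deg 0.1
```

View pics/w7.png

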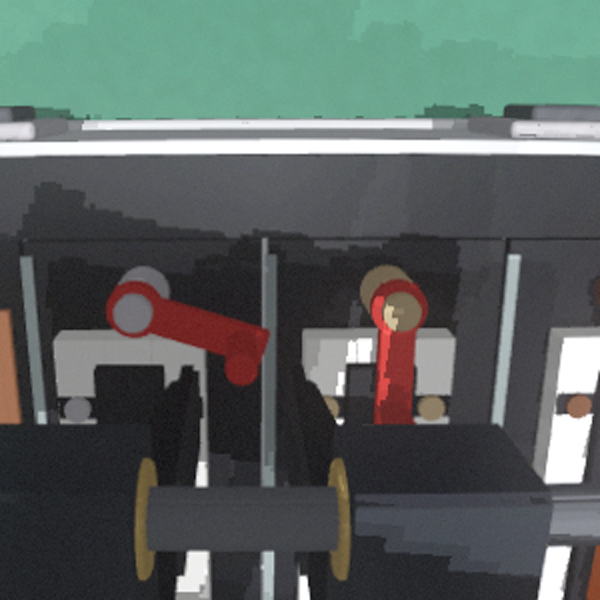

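The pin at crop (241,368) lies between the fingers (190–300). Lowering and gripping it lightly.

Request:
{"method": "drive_tool", "body": {
  "moves": [
    {"rx": 0, "ry": 0, "rz": 0, "fingers": 0.23, "x": 12, "y": -0.3, "z": 1.5},
    {"rx": 0, "ry": 0, "rz": 0, "fingers": 0.23, "x": 22, "y": -0.3, "z": 1.5},
    {"rx": 0, "ry": 0, "rz": 0, "fingers": 0.23, "x": 30, "y": -0.3, "z": 1.5},
    {"rx": 0, "ry": 0, "rz": 0, "fingers": 0.23, "x": 36, "y": -0.3, "z": 1.5},
    {"rx": 0, "ry": 0, "rz": 0, "fingers": 0.23, "x": 38, "y": -0.3, "z": 1.5}
  ]
}}

```text
t: 21.85
eef_pos: [0.627, -0.0604, 0.1451]
tcp_rot: [-15.7, 89.9, 169.8]
wrist_force: [0.6, -1.0, 0.8]
width: 0.0221
```

Request:
{"method": "drive_tool", "body": {
  "moves": [
    {"rx": 0, "ry": 0, "rz": 0, "fingers": 0, "x": 0, "y": 0, "z": 0},
    {"rx": 0, "ry": 0, "rz": 0, "fingers": 0, "x": 0, "y": 0, "z": 0},
    {"rx": 0, "ry": 0, "rz": 0, "fingers": 0, "x": 0, "y": 0, "z": 0},
    {"rx": 0, "ry": 0, "rz": 0, "fingers": 0, "x": 0, "y": 0, "z": 0}
  ],
  "newtons": 12
}}

```text
t: 22.35
eef_pos: [0.6275, -0.0602, 0.1462]
tcp_rot: [-160.1, 90.0, 25.5]
wrist_force: [-0.1, 2.2, 0.5]
width: 0.0097
```

Request:
{"method": "drive_tool", "body": {
  "moves": [
    {"rx": 0, "ry": 0, "rz": 0, "fingers": 0, "x": 0, "y": -1.2, "z": 3},
    {"rx": 0, "ry": 0, "rz": 0, "fingers": 0, "x": 0, "y": -2.6, "z": 5.9},
    {"rx": 0, "ry": 0, "rz": 0, "fingers": 0, "x": 0, "y": -4.5, "z": 9},
    {"rx": 0, "ry": 0, "rz": 0, "fingers": 0, "x": 0, "y": -6.6, "z": 11.9},
    {"rx": 0, "ry": 0, "rz": 0, "fingers": 0, "x": 0, "y": -9.2, "z": 14.5}
  ]
}}

```text
t: 22.98
eef_pos: [0.6114, -0.0539, 0.1462]
tcp_rot: [69.9, 89.8, -104.6]
wrist_force: [1.0, -5.9, 1.5]
width: 0.01
```

Request:
{"method": "drive_tool", "body": {
  "moves": [
    {"rx": 0, "ry": 0, "rz": 0, "fingers": 0, "x": 0, "y": -1, "z": 2.6},
    {"rx": 0, "ry": 0, "rz": 0, "fingers": 0, "x": 0, "y": -3.8, "z": 5},
    {"rx": 0, "ry": 0, "rz": 0, "fingers": 0, "x": 0, "y": -6.7, "z": 7.2},
    {"rx": 0, "ry": 0, "rz": 0, "fingers": 0, "x": 0, "y": -9.8, "z": 9},
    {"rx": 0, "ry": 0, "rz": 0, "fingers": 0, "x": 0, "y": -13, "z": 10.4}
  ]
}}

```text
t: 23.6
eef_pos: [0.599, -0.0419, 0.1461]
tcp_rot: [34.1, 89.8, -140.4]
wrist_force: [-3.4, -6.9, 4.9]
width: 0.0095
```

Request:
{"method": "drive_tool", "body": {
  "moves": [
    {"rx": 0, "ry": 0, "rz": 0, "fingers": 0, "x": 0, "y": -3, "z": -0.5},
    {"rx": 0, "ry": 0, "rz": 0, "fingers": 0, "x": 0, "y": -6, "z": -1},
    {"rx": 0, "ry": 0, "rz": 0, "fingers": 0, "x": 0, "y": -9, "z": -1.5},
    {"rx": 0, "ry": 0, "rz": 0, "fingers": 0, "x": 0, "y": -11, "z": -2},
    {"rx": 0, "ry": 0, "rz": 0, "fingers": 0, "x": 0, "y": -12, "z": -2}
  ]
}}

```text
t: 24.22
eef_pos: [0.597, -0.0289, 0.1458]
tcp_rot: [-1.7, 89.4, -176.1]
wrist_force: [-12.3, -4.3, 9.5]
width: 0.0092
```

Run:
```python
from h import *
p,M,o=cur();print(p,o["wrist_force"],o["width"])
f=imaging.grab_frame("wrist");w=imaging.grab_frame("side");s=imaging.grab_frame("scene")
a=cv2.resize(f["frame"][110:390,160:440],(390,390));b=cv2.resize(w["frame"][110:220,240:400],(400,275),interpolation=cv2.INTER_CUBIC);c=cv2.resize(s["frame"][115:225,140:320],(400,245),interpolation=cv2.INTER_CUBIC)
im=np.zeros((530,800,3),np.uint8);im[:390,:390]=a;im[:275,400:]=b;im[280:525,400:]=c
cv2.imwrite("pics/w8.png",im[...,::-1])
```

```text
[ 0.59702988 -0.02886822  0.14582747] [-12.31001718  -4.33582225   9.49058042] 0.009171057166490098
```

View pics/w8.png

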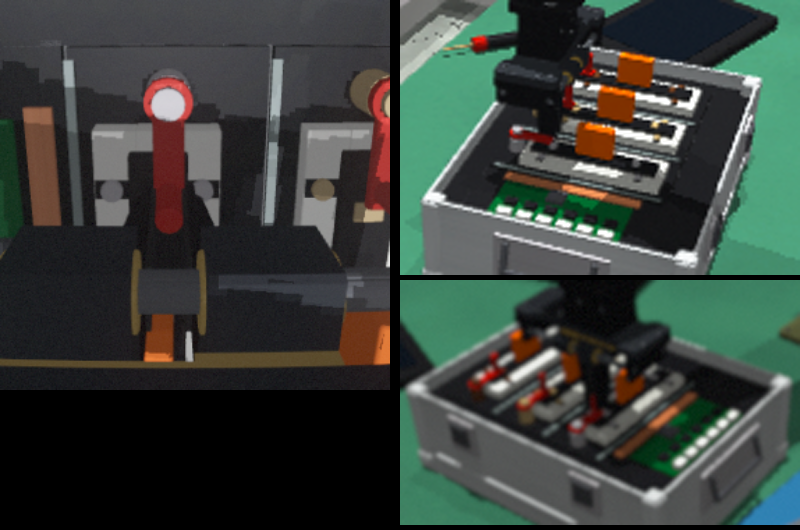

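The clip is nearly shut in the wrist crop: its arm lies over the flange's end, about 1.55 rad by the arc fit. The residual −x force is my own radial offset, so I'll relax it and press to the stop.

Request:
{"method": "drive_tool", "body": {
  "moves": [
    {"rx": 0, "ry": 0, "rz": 0, "fingers": 0, "x": 0, "y": -0.5, "z": 1},
    {"rx": 0, "ry": 0, "rz": 0, "fingers": 0, "x": 0, "y": -1.5, "z": 2},
    {"rx": 0, "ry": 0, "rz": 0, "fingers": 0, "x": 0, "y": -2.5, "z": 2}
  ]
}}

```text
t: 24.75
eef_pos: [0.5969, -0.0284, 0.1459]
tcp_rot: [37.4, 89.6, -137.1]
wrist_force: [-5.0, -11.0, 3.7]
width: 0.009
```

At the stop: y stays put while the force rises to 11 N. I'll release and retreat.

Request:
{"method": "drive_tool", "body": {
  "moves": [
    {"rx": 0, "ry": 0, "rz": 0, "fingers": 0, "x": 0, "y": 1.2, "z": 0.7},
    {"rx": 0, "ry": 0, "rz": 0, "fingers": 0.25, "x": 0, "y": 1.2, "z": 0.7},
    {"rx": 0, "ry": 0, "rz": 0, "fingers": 0.25, "x": 0, "y": 1.2, "z": 0.7},
    {"rx": 0, "ry": 0, "rz": 0, "fingers": 0.25, "x": 0, "y": 1.2, "z": 0.7}
  ]
}}

```text
t: 25.25
eef_pos: [0.5979, -0.0269, 0.1453]
tcp_rot: [-43.0, 89.9, 142.6]
wrist_force: [0.9, -0.6, 0.1]
width: 0.0236
```

Request:
{"method": "drive_tool", "body": {
  "moves": [
    {"rx": 0, "ry": 0, "rz": 0, "fingers": 0.25, "x": -10, "y": 0, "z": 0},
    {"rx": 0, "ry": 0, "rz": 0, "fingers": 0.25, "x": -30, "y": 0, "z": 0},
    {"rx": 0, "ry": 0, "rz": 0, "fingers": 0.25, "x": -60, "y": 0, "z": 0},
    {"rx": 0, "ry": 0, "rz": 0, "fingers": 0.25, "x": -90, "y": 0, "z": 0},
    {"rx": 0, "ry": 0, "rz": 0, "fingers": 0.25, "x": -120, "y": 0, "z": 0}
  ]
}}

```text
t: 25.88
eef_pos: [0.5987, -0.0275, 0.269]
tcp_rot: [170.2, 89.9, -4.3]
wrist_force: [-0.3, -0.1, -0.4]
width: 0.0239
```

Request:
{"method": "drive_tool", "body": {
  "moves": [
    {"rx": 0, "ry": 0, "rz": 0, "fingers": 0.25, "x": -20, "y": 0, "z": 0},
    {"rx": 0, "ry": 0, "rz": 0, "fingers": 0.25, "x": -30, "y": 0, "z": 0},
    {"rx": 0, "ry": 0, "rz": 0, "fingers": 0.25, "x": -30, "y": 0, "z": 0},
    {"rx": 0, "ry": 0, "rz": 0, "fingers": 0.25, "x": -30, "y": 0, "z": 0}
  ]
}}

```text
t: 26.38
eef_pos: [0.5978, -0.0275, 0.2943]
tcp_rot: [-13.4, 89.9, 172.1]
wrist_force: [-0.8, 0.7, -0.3]
width: 0.0237
```

```bash
cat pin.py - > a.py <<'E'
i=cv2.cvtColor(f["frame"][60:310,180:480],cv2.COLOR_RGB2BGR);cv2.imwrite("pics/w9.png",cv2.resize(i,None,fx=2.4,fy=2.4,interpolation=cv2.INTER_CUBIC))
E
python3 a.py
```

```text
[ 0.5978 -0.0275  0.2943] [-0.0024  0.0003 -1.    ] -84.4534449745741 0.023674756961397144 [-0.762   0.7077 -0.3012]
clip_pin [(array([282.2, 193.4]), 0.69, array([ 0.5996, -0.0275,  0.1485]))]
bay_mouth [(array([278.6, 239.8]), 0.7, array([ 0.5451, -0.0292,  0.124 ]))]
module_center [(array([278.9, 237.7]), 0.61, array([ 0.5381, -0.03  ,  0.099 ])), (array([285.8, 239.4]), 0.51, array([ 0.5369, -0.0377,  0.099 ]))]
```

View pics/w9.png

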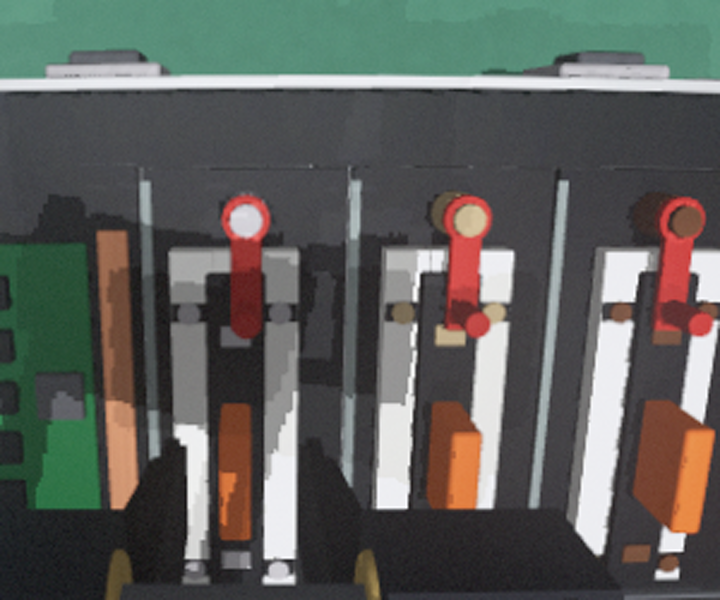

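The clip arm lies along the slot over the flange's end, parallel to the two locked neighbours. The module sits flush and the robot is clear. Handing in.

```bash
python3 -c "
from bench import ticket
print(ticket.hand_in())"
```

```text
the job is handed in; nothing more can be done
None
```

The spare module is home in the empty bay, its red clip is shut over the flange, and I handed the job in at about 26 s.

- **Module:** I took it from the rack by its orange tab and aligned it by camera with the offset guide. It entered the slot without touching the rim. At home the tool height held at 0.1327 m, the predicted value. The highest force I read against the bay was about 22 N, against the 50 N limit.
- **Clip:** I swung it by its pin until it stopped moving, with the force rising to 11 N, then let go. The last wrist picture shows its arm over the flange's end, parallel to the two locked neighbours. The network puts the pin within about 3 mm of where I left it.
- **Robot:** it was clear and held open about 125 mm above the pin, with the force reading near zero. My moves kept clear of the multimeter and the screwdriver.

**Disagreements:**
- The wrist camera read about 1 mm off sideways against the gripper. I allowed for this when aligning.
- My first estimate of the clip's starting angle was slightly off (0.32 rad, about 0.25 by the later fit). That loaded the pin sideways with up to about 16 N before I eased it.
- Forces were only read at the end of each move, so brief peaks between readings were not seen.

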